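# Lock the knife case with the bent pin

## Task

Lock the wooden knife case: fold its open steel hasp down flat over the staple, then stand the bent locking pin on the lid by its orange grip and feed its curved rod through the staple's eye, following the rod's own curve, until the collar is fully home against the eye. The staple floats sideways, so feel for its eye; once home, press the collar on for a moment with a firm push of about 15 newtons, and never push on the case or its fittings with more than 35. Leave the pin in the eye, standing upright on the lid and let go of, the hasp flat, and the things round about where they stand.

Things in the scene. Friction and masses are not known exactly. Their poses are not given: they have to be found in the camera images.
- case: Wooden knife case, fixed on the worktop, 170 (x) x 320 (y) x 60 mm. Origin: centre of its underside; z up; its flat lid is 60 mm above the origin. A steel hasp and the staple sit on its x = 0 line. The staple is an upright flat-faced steel ring, 28 mm outer diameter, 7 mm thick, eye (hole) 11 mm, hole axis along case x, eye centre 22 mm above the lid.
- eye_mid (a point): Middle of the staple's travel, at eye height (case 0, -45, 82 mm; 22 mm above the lid); axes as the case. The ring floats on a guide along case y: its real centre lies within 7 mm either side of this point in y, and, as the guide is screwed on a little out of place, within 3.5 mm in x; neither is measured. It stays where left, slides along y if pushed with 7 N, and does not give along x or z.
- hasp_pivot (a point): Hinge axis of the hasp (case frame 0, -105, 65 mm), axes as the case; the hinge axis is case x.
- hasp (a joint): Hasp angle: 0 = flat on the lid along case +y over the staple, 1.57 = straight up; limits 0 to 1.75. Stiff, stays where left (0.05 N m). Strap 26 mm wide, 4 mm thick, reaching 110 mm from the pivot; a 15 mm wide slot, 37 to 83 mm from the pivot, lets the staple through; flat, its top is 7 mm above the lid.
- hasp_tab (a point): Middle of the upper face of the hasp's free end, 100 mm from the pivot, beyond the slot: the place to push; with the hasp open the back (the face to push on to close it) looks towards case -y.
- pin: Bent locking pin, loose, about 0.15 kg: upright orange grip 44 (x) x 20 (y) x 52 (z) mm with a steel rod. Origin: centre of the grip's underside; z up; x from grip to rod. The rod, 7 mm thick, flat end, lies level 22 mm above the underside (so, on the lid, level with the eye) and leaves the grip along +x.
- pin_grip (a point): Centre of the pin's grip, 26 mm above its underside; axes as the pin. Hold it across the 20 mm (pin y), in the upper half so that the fingers clear the lid and hasp.
- pin_collar (a point): Centre of the face of the rod's collar (20 mm diameter), pin (40, 0, 22) mm; axes as the pin. From here the rod bends towards pin +y through 80 degrees, radius 45 mm, about pin point (40, 45). Fully home this face lies on the ring's case -x face, pin x along case x: the pin's origin is then 43.5 mm from the eye's centre towards case -x.
- pin_tip (a point): Centre of the rod's flat end face (pin 85.0, 37.8, 22 mm); the edge is hardly chamfered, so it will not find the eye by itself.
- cup_red_mid (a point): Bystander: red lidded cup, 66 mm across, 60 mm high; its centre. Leave it.
- cup_pale_mid (a point): Bystander: pale lidded cup, 66 mm across, 60 mm high; its centre. Leave it.
- spice_jar_mid (a point): Bystander: spice jar with red cap, 45 mm across, 108 mm high; its centre. Leave it.
- pepper_shaker: Bystander: glass shaker with a grey top, 44 mm across, 90 mm high; origin at the centre of its underside. Leave it.
Mind the look-alikes: they are no part of the job. Leave any turquoise look-alike of the pin alone.

How it is judged:
By the outcome, as a careful person would: the job done as asked, in the order asked, and still so for the second after the job is handed in, with the robot touching nothing.
It also fails if it takes over 72 s, if anything falls off the work surface, if the arm or the gripper's body presses on something with over 40 N, if the wrist force passes 120 N, or if a joint passes its speed limit or range.

## Robot

A 6-joint arm with a two-finger parallel gripper is mounted at the origin on a cart in front of the work surface, level with it; the furniture and walls round the work are solid. World frame = base frame: x ahead of the robot, y to its left, z up, the work surface at z = 0. Lengths are in m, angles in rad, forces in N, time in s.
With the tool pointing down it reaches from about 0.35 to 1 m from the base axis. Payload 7.1 kg.
Tool frame: the origin (TCP) lies between the finger pads; the fingertips stand 22 mm ahead of it and the grasp point (between the pads) lies 3 mm ahead of it; x points along the fingers, y is the direction in which the jaws open and shut, and the axes are right-handed (so a half turn about x gives the same grasp; the last joint's range is limited). The gripper opens to 85 mm and grips with 20 to 120 N. Pads are 22 mm wide; open, the fingers measure 114 mm over their backs; the gripper's body (76 mm by 85 mm) begins 54 mm behind the grasp point. The pads swing forward as they close: fully open they stand 13 mm farther back than shut.
Start: joints at [-1.278, 0.423, 1.63, -0, 1.089, -0.019], TCP at [0.192, -0.595, 0.253] pointing down, gripper open.
Joint ranges: [-3, 3], [-0.9, 2.11], [0.09, 2.58], [-1.31, 4.45], [0.11, 2.69], [-2.54, 2.54]. Speed limits (rad/s): [2.39, 2.39, 3.01, 3.14, 3.14, 3.14].

## Interface

Orientations are given as a rotation vector (axis times angle).
In Python, from rig import manip gives the robot as it stands. The module is installed in compiled form; this text tells all that it offers. Calls block until the motion is done:
- manip.move_to(position, orientation): joint-space move of the TCP to a pose.
- manip.servo_line(position, orientation=None, rate=0.15): straight line of the TCP; orientation=None keeps the orientation; rate is the mean speed in m/s.
- manip.set_joints(angles): joint-space move.
- manip.command_gripper(opening, f_grip=None): finger opening in m; f_grip is the grip in N (None keeps the last); returns when the fingers have stopped.
- manip.hold(seconds).
- manip.solve_ik(position, orientation): joint angles nearest the present ones, or None.
- manip.camera(name): name is "scene" or "top" or "wrist"; returns a dict with "image" (420x560x3 uint8, red, green, blue), "fx", "fy", "cx", "cy" (pixels), "cam_to_world" (4x4, takes a point from camera to world coordinates); the wrist camera has in their place "mount" (4x4, takes a point from camera to tool coordinates, whose origin is the TCP and whose axes are the tool frame's). Camera axes: x right, y down, z forward; pixel columns grow to the right and rows downward; lengths in m; the calibration is good to about 2 mm. A picture is of the moment at which its call begins: read the wrist's pose just before it. There is no depth.
A pose or a line that the arm cannot do raises manip.IKError and nothing moves.
- manip.sign_off(): hands the job in, once; it reports no verdict.
Readings, each from a call of its own:
- manip.get_time(): time.
- manip.get_joint_positions(): joint angles.
- manip.get_joint_vel(): joint speeds.
- manip.get_tau(): joint torques, N m.
- manip.get_position(): TCP position.
- manip.get_ee_rot(): TCP orientation.
- manip.get_contact_force(): force on the tool from outside, world axes, zero at the start.
- manip.get_torque(): the same for the moment, N m.
- manip.get_width(): finger opening in m.
Only numpy, scipy, OpenCV 4.12 (cv2) and the standard library are available. Lean on these libraries where they do the work, as an engineer would, in place of code of your own. Each camera call takes 0.05 s, during which the arm holds its last target. There are 200 camera calls.

## Working session

There is one attempt and no reset: what is moved stays moved. The work goes in short steps, each a Python script; the robot and the scene stay as the last script left them, time stands still between calls to the robot, and variables do not carry over. Pictures are saved under pics/ and viewed, about 8 in all and at most 12, crops included, and the job is handed in when it is done.

```bash
mkdir -p pics; python3 - <<'E'
from rig import manip
import cv2,pickle,numpy as np
d={}
for n in("scene","top"):
    c=manip.camera(n);d[n]=c
    cv2.imwrite(f"pics/{n}0.png",cv2.resize(c["image"][:,:,::-1],(800,600),interpolation=cv2.INTER_CUBIC))
    print(n,c["fx"],c["cx"],c["cy"],np.round(c["cam_to_world"],3).tolist())
pickle.dump(d,open("c0.pkl","wb"))
print(manip.get_time(),manip.get_ee_rot(),manip.get_contact_force())
E
```

```text
scene 381.8766362590454 284.0258201034638 214.14767195801113 [[-0.839, -0.283, 0.464, -0.04], [-0.544, 0.442, -0.713, 0.896], [-0.003, -0.851, -0.525, 0.737], [0.0, 0.0, 0.0, 1.0]]
top 436.42010103098005 279.86422137443316 207.71367454178844 [[0.017, -0.988, 0.155, 0.353], [-1.0, -0.017, 0.001, 0.047], [0.001, -0.155, -0.988, 1.253], [0.0, 0.0, 0.0, 1.0]]
0.1 [ 2.05358513  0.32419847 -2.05394318] [ 0.64124935 -0.47128211 -1.22417781]
```

View pics/scene0.png

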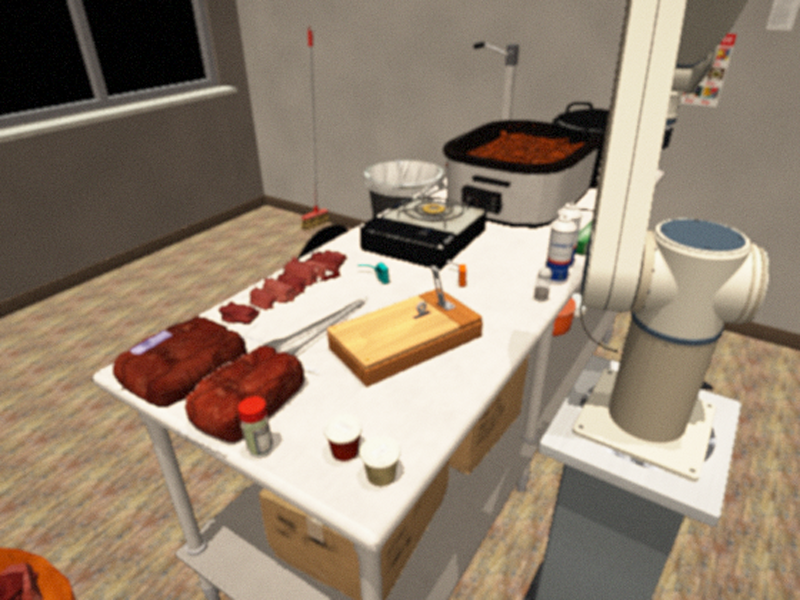

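View pics/top0.png

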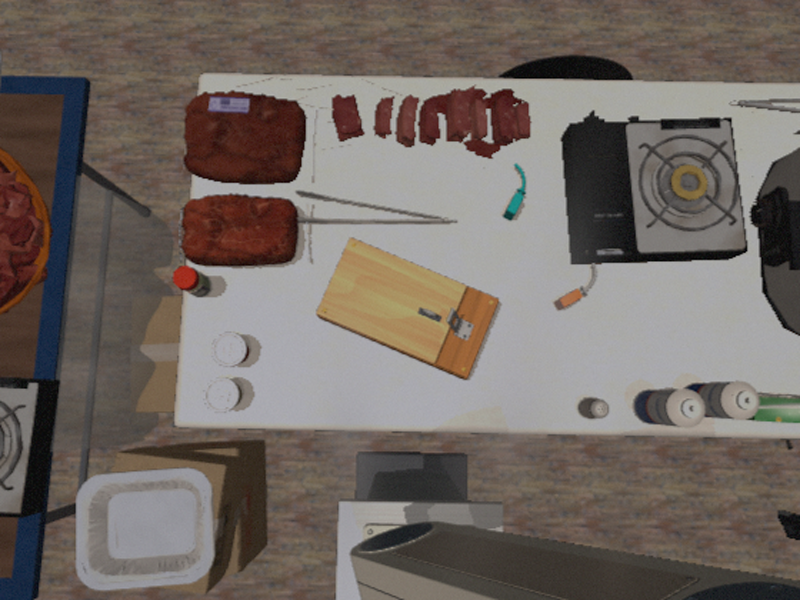

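The scene and top views show the case at top (408,308), with its hasp end to the right at (460,325) and the staple at (428,314). Pin candidates: the orange one at top (570,298), rod tip near (595,267), and the turquoise one at (515,205). The orange one fits the description. The wrist close-up will confirm this.

```bash
cat > h.py <<'E'
import numpy as np,cv2,pickle
from scipy.spatial.transform import Rotation as Ro
def down(a):  # tool x down, tool y at world yaw a
    c,s=np.cos(a),np.sin(a)
    return Ro.from_matrix(np.array([[0,c,s],[0,s,-c],[-1,0,0.]])).as_rotvec()
def ray(c,uv,z):
    T=c["cam_to_world"];d=T[:3,:3]@np.array([(uv[0]-c["cx"])/c["fx"],(uv[1]-c["cy"])/c["fy"],1])
    return T[:3,3]+d*(z-T[2,3])/d[2]
def proj(c,p):
    q=np.linalg.inv(c["cam_to_world"])@np.append(p,1)
    return np.array([c["fx"]*q[0]/q[2]+c["cx"],c["fy"]*q[1]/q[2]+c["cy"]])
def wrist():
    from rig import manip
    T=np.eye(4);T[:3,3]=manip.get_position();T[:3,:3]=Ro.from_rotvec(manip.get_ee_rot()).as_matrix()
    c=manip.camera("wrist");c["cam_to_world"]=T@c["mount"];return c
E
python3 - <<'E'
from h import *
from rig import manip
c=pickle.load(open("c0.pkl","rb"))["top"]
hsv=cv2.cvtColor(c["image"],cv2.COLOR_RGB2HSV)
def big(m,x0,y0,x1,y1):
    z=np.zeros_like(m);z[y0:y1,x0:x1]=m[y0:y1,x0:x1]
    return max(cv2.findContours(z,0,2)[0],key=cv2.contourArea)
k=big(cv2.inRange(hsv,(5,80,100),(30,255,255)),210,150,355,275)
b=cv2.boxPoints(cv2.minAreaRect(k));P=np.array([ray(c,p,.06) for p in b]);print(b,P.round(3))
print([np.linalg.norm(P[i]-P[i-1]).round(3) for i in range(4)],P.mean(0))
k=big(cv2.inRange(hsv,(5,100,100),(20,255,255)),380,180,425,225);r=cv2.minAreaRect(k);print(r,ray(c,r[0],.05))
w=manip.camera("wrist");print(w["mount"].round(3).tolist(),w["fx"],w["cx"],w["cy"])
for p in[(.5,-.25,.35),(.5,-.05,.35)]:
  for a in(0,-.38,-1.1,1.57,-1.57): print(p,a,manip.solve_ik(p,down(a)))
E
```

```text
[[220.67085 220.13307]
 [244.17122 164.7393 ]
 [349.97668 209.62645]
 [326.47632 265.0202 ]] [[ 0.502  0.211  0.06 ]
 [ 0.66   0.151  0.06 ]
 [ 0.538 -0.146  0.06 ]
 [ 0.385 -0.081  0.06 ]]
[np.float64(0.314), np.float64(0.169), np.float64(0.321), np.float64(0.166)] [0.52131559 0.03390605 0.06      ]
((399.3153991699219, 208.1769256591797), (6.821909427642822, 15.008201599121094), 60.2551155090332) [ 0.54583096 -0.2849254   0.05      ]
[[0.0, -0.273, 0.962, -0.121], [1.0, 0.0, -0.0, -0.0], [-0.0, 0.962, 0.273, -0.069], [0.0, 0.0, 0.0, 1.0]] 326.3518456429587 279.8072684962537 211.43936671847868
(0.5, -0.25, 0.35) 0 [-4.84936584e-01  2.26022093e-01  1.67877072e+00 -4.44089210e-16
  1.23679984e+00 -4.84936584e-01]
(0.5, -0.25, 0.35) -0.38 [-4.84936584e-01  2.26022093e-01  1.67877072e+00 -4.44089210e-16
  1.23679984e+00 -1.04936584e-01]
(0.5, -0.25, 0.35) -1.1 [-0.48493658  0.22602209  1.67877072  0.          1.23679984  0.61506342]
(0.5, -0.25, 0.35) 1.57 [-4.84936584e-01  2.26022093e-01  1.67877072e+00 -4.44089210e-16
  1.23679984e+00 -2.05493658e+00]
(0.5, -0.25, 0.35) -1.57 [-4.84936584e-01  2.26022093e-01  1.67877072e+00 -4.44089210e-16
  1.23679984e+00  1.08506342e+00]
(0.5, -0.05, 0.35) 0 [-1.23352752e-01  1.33218534e-01  1.79327112e+00 -4.44089210e-16
  1.21510300e+00 -1.23352752e-01]
(0.5, -0.05, 0.35) -0.38 [-1.23352752e-01  1.33218534e-01  1.79327112e+00 -4.44089210e-16
  1.21510300e+00  2.56647248e-01]
(0.5, -0.05, 0.35) -1.1 [-0.12335275  0.13321853  1.79327112  0.          1.215103    0.97664725]
(0.5, -0.05, 0.35) 1.57 [-1.23352752e-01  1.33218534e-01  1.79327112e+00 -4.44089210e-16
  1.21510300e+00 -1.69335275e+00]
(0.5, -0.05, 0.35) -1.57 [-1.23352752e-01  1.33218534e-01  1.79327112e+00 -4.44089210e-16
  1.21510300e+00  1.44664725e+00]
```

```bash
python3 - <<'E'
from h import *
from rig import manip
p=manip.get_position();manip.servo_line([p[0],p[1],.36],rate=.25)
for n,p,a in(("pin",(.545,-.285,.26),.49),("case",(.504,-.008,.30),-.385)):
    manip.move_to(p,down(a));manip.hold(.2)
    c=wrist();pickle.dump(c,open(f"w_{n}.pkl","wb"))
    cv2.imwrite(f"pics/w_{n}.png",cv2.resize(c["image"][:,:,::-1],(800,600),interpolation=cv2.INTER_CUBIC))
print(manip.get_time(),manip.get_position(),manip.get_contact_force())
E
```

```text
4.1917 [ 0.50415808 -0.00860882  0.29982294] [-0.03116735  0.06513673  0.76833929]
```

View pics/w_pin.png

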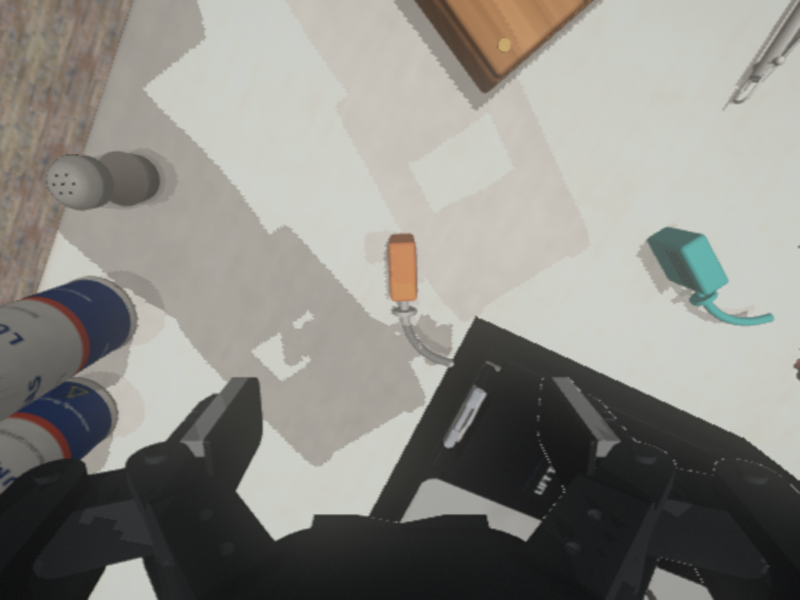

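View pics/w_case.png

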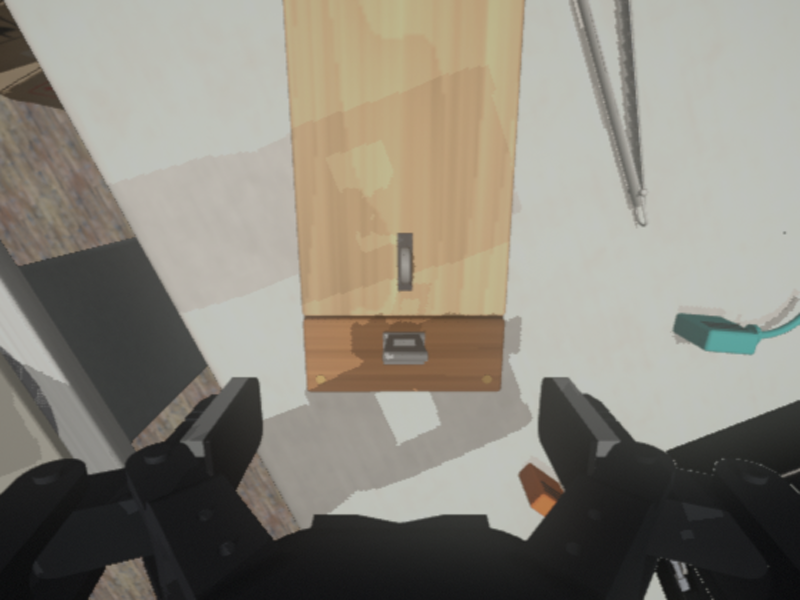

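The wrist crop confirms the orange pin at (403,270), rod leaving downwards and tip near (450,362). The turquoise one at (695,260) is a separate look-alike. In the case view the staple spans (405,233)-(405,291), the raised hasp is at (405,348), and the -y lid corners are at (306,391) and (501,391).

```bash
python3 - <<'E'
from h import *
S=560/800
U=lambda u,v:((u+.5)*S-.5,(v+.5)*S-.5)
c=pickle.load(open("w_case.pkl","rb"))
hsv=cv2.cvtColor(c["image"],cv2.COLOR_RGB2HSV)
m=cv2.inRange(hsv,(5,70,60),(30,255,255));m[:, :190]=0;m[:,380:]=0;m[280:]=0
k=max(cv2.findContours(m,0,2)[0],key=cv2.contourArea);m=cv2.drawContours(m*0,[k],-1,255,-1)
L=[];Rr=[]
for v in range(20,262,4):
    x=np.flatnonzero(m[v]);L.append(ray(c,(x[0]-.5,v),.06));Rr.append(ray(c,(x[-1]+.5,v),.06))
L,Rr=np.array(L),np.array(Rr)
for E in(L,Rr): f=cv2.fitLine(E[:,:2].astype(np.float32),cv2.DIST_HUBER,0,.002,.01).ravel();print("edge yaw of y-90:",np.degrees(np.arctan2(f[1],f[0]))%180-90,f)
f=cv2.fitLine(((L+Rr)/2)[:,:2].astype(np.float32),cv2.DIST_HUBER,0,.002,.01).ravel();f[:2]*=np.sign(f[1])
yaw=np.arctan2(-f[0],f[1]);R=np.array([[np.cos(yaw),-np.sin(yaw)],[np.sin(yaw),np.cos(yaw)]])
print("width",np.median(np.linalg.norm(L-Rr,axis=1)),np.degrees(yaw))
col=np.flatnonzero(m[:,280]);e=ray(c,(280,col[-1]+.5),.06)
q=R.T@e[:2];o=R.T@f[2:4];C=R@np.array([o[0],q[1]+.16]);print("case C",C)
pickle.dump((C,yaw),open("case.pkl","wb"))
def loc(p):return R.T@(p[:2]-C)
print("ring x",loc(ray(c,U(405.5,262),.094)),"y",loc(ray(c,U(405.5,262),.082)))
print("predicted ring px",proj(c,np.append(C+R@[0,-.045],.082))/S, "hasp up px",proj(c,np.append(C+R@[0,-.105],.175))/S)
c=pickle.load(open("w_pin.pkl","rb"));hsv=cv2.cvtColor(c["image"],cv2.COLOR_RGB2HSV)
m=cv2.inRange(hsv,(5,120,185),(20,255,255));m[:140]=0;m[230:]=0
k=max(cv2.findContours(m,0,2)[0],key=cv2.contourArea)
B=np.array([ray(c,p,.052) for p in cv2.boxPoints(cv2.minAreaRect(k))]);print(B.round(4),[np.linalg.norm(B[i]-B[i-1]).round(4) for i in range(4)],B.mean(0))
for i in(0,1):
    d=B[i+1]-B[i];print(np.degrees(np.arctan2(d[1],d[0])))
print("tip",ray(c,U(452,363),.022),"collar",ray(c,U(403,312),.022),"cam",c["cam_to_world"][:3,3])
E
```

```text
edge yaw of y-90: -22.017288 [0.37488624 0.9270708  0.45372424 0.07870316]
edge yaw of y-90: -22.026299 [ 3.7503204e-01  9.2701185e-01  5.9779954e-01 -5.2443327e-04]
width 0.1633088485302828 -21.972395
case C [0.52444899 0.03540466]
ring x [ 0.00096985 -0.04225739] y [ 0.001105   -0.04457398]
predicted ring px [403.78602328 262.35852308] hasp up px [405.05068944 394.8758906 ]
[[ 0.529  -0.2722  0.052 ]
 [ 0.5435 -0.2639  0.052 ]
 [ 0.5641 -0.2994  0.052 ]
 [ 0.5492 -0.3079  0.052 ]] [np.float64(0.041), np.float64(0.0166), np.float64(0.041), np.float64(0.0172)] [ 0.54644886 -0.28585673  0.052     ]
29.789840648628175
-59.76793063857254
tip [ 0.62236049 -0.34054919  0.022     ] collar [ 0.56551768 -0.32055699  0.022     ] cam [ 0.51160784 -0.22443994  0.38094552]
```

```bash
python3 - <<'E'
from h import *
from rig import manip
C,yaw=pickle.load(open("case.pkl","rb"));R=Ro.from_euler("z",yaw).as_matrix()
W=lambda y,z,x=0.:R@[x,y,0]+[C[0],C[1],z]
o=down(yaw)
manip.command_gripper(0.0,40)
manip.servo_line(W(-.172,.30),o,rate=.3)
manip.servo_line(W(-.172,.145+.022),rate=.25)
F0=manip.get_contact_force();print("F0",F0)
mx=0
for a in np.linspace(1.5,.06,10):
    r=.090+.018*(1.5-a)/1.44
    y=-.105+r*np.cos(a)-.002*np.sin(a)-.011; z=.065+r*np.sin(a)+.002*np.cos(a)
    manip.servo_line(W(y,z+.022),rate=.12)
    F=manip.get_contact_force()-F0;mx=max(mx,np.linalg.norm(F))
    print(round(a,2),F.round(1))
    if np.linalg.norm(F)>20: break
else:
    for i in range(14):
        p=manip.get_position();p[2]-=.0015;manip.servo_line(p,rate=.03);F=manip.get_contact_force()-F0
        if F[2]>6:break
    print("end",manip.get_position()-W(0,0),F,manip.get_time())
E
```

```text
F0 [-0.3517197  -0.35548456  0.64970988]
1.5 [-0.1  0.3 -0.7]
1.34 [ 1.   0.6 -1. ]
1.18 [ 0.3  0.2 -0.3]
1.02 [ 0.1  0.2 -0.5]
0.86 [0.6 0.7 0.1]
0.7 [ 0.3  0.9 -1.5]
0.54 [ 0.8 -0.  -0.3]
0.38 [ 0.   0.  -0.7]
0.22 [ 0.3  0.  -0.2]
0.06 [-0.2  0.9 -0.3]
end [-0.00314382 -0.00793271  0.09040297] [-2.24932943  0.42754688  8.99625342] 10.4167
```

```bash
python3 - <<'E'
from h import *
from rig import manip
C,yaw=pickle.load(open("case.pkl","rb"));R=Ro.from_euler("z",yaw).as_matrix()
p=manip.get_position();manip.servo_line([p[0],p[1],.20],rate=.3)
manip.move_to(R@[0,-.02,0]+[C[0],C[1],.26],down(yaw));manip.hold(.1)
c=wrist();pickle.dump(c,open("w_case2.pkl","wb"))
cv2.imwrite("pics/w_case2.png",cv2.resize(c["image"][100:310,140:420,::-1],(800,600),interpolation=cv2.INTER_CUBIC))
manip.command_gripper(.05)
a=np.radians(30.1);g=np.array([.5465,-.2859,0])
manip.move_to(g+[0,0,.16],down(a));manip.servo_line(g+[0,0,.043],rate=.15)
manip.hold(.1);print("F",manip.get_contact_force(),manip.get_torque())
manip.command_gripper(0.,60);print(manip.get_width(),manip.get_contact_force(),manip.get_position(),manip.get_time())
E
```

```text
F [-0.49545867  0.99559992  1.56517299] [ 0.01841657 -0.00485231  0.02588415]
0.01929789530214735 [0.17241564 1.01959076 5.80746892] [ 0.54699126 -0.28618683  0.04383059] 14.6583
```

View pics/w_case2.png

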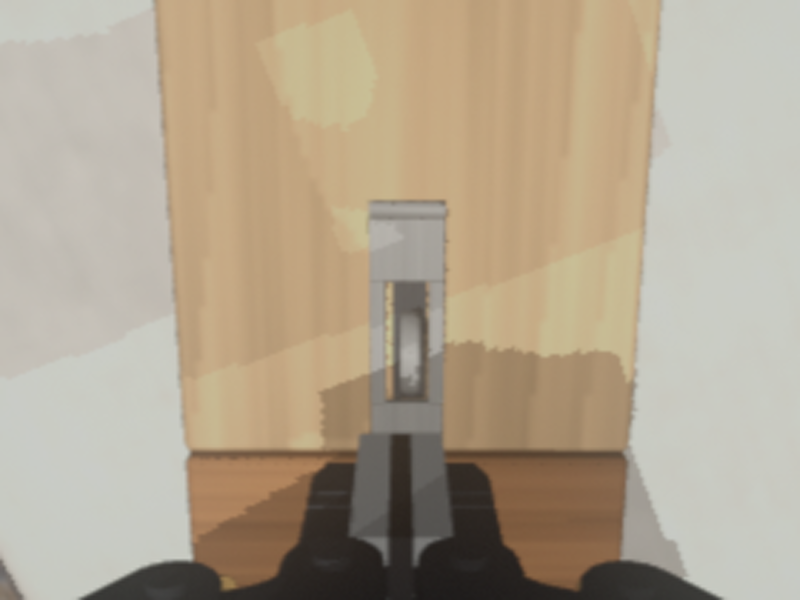

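The hasp lies flat with the staple standing through the slot: slot rows 282–402, ring centre about (411,352). The pin is gripped with the fingers 19.3 mm apart, which matches the 20 mm grip.

```bash
cat >> h.py <<'E'
Cc,cyaw=pickle.load(open("case.pkl","rb"))
RC=Ro.from_euler("z",cyaw).as_matrix()[:2,:2]
OFF=np.array([.0005,0]) # TCP in pin frame
def pinpose(phi,eye,z,back=0.):
    """phi deg rel. to home; eye in case xy; z=TCP height; back = shift along case -x"""
    f=np.radians(phi);Rp=np.array([[np.cos(f),-np.sin(f)],[np.sin(f),np.cos(f)]])
    q=np.array(eye)+[-.0035-back,.045]+Rp@(np.array([-.040,-.045])+OFF)
    return np.append(Cc+RC@q,z),down(cyaw+f+np.pi/2)
E
python3 - <<'E'
from h import *
from rig import manip
c=pickle.load(open("w_case2.pkl","rb"))
V=lambda u,v:(140+(u+.5)*.35-.5,100+(v+.5)*.35-.5)
L=lambda u,v,z:(RC.T@(ray(c,V(u,v),z)[:2]-Cc)*1e3).round(1)
for n,u,v,z in(("end +5",407,201,.067),("slot -22",407,282,.067),("slot -68",407,402,.063),("ring x",411,352,.094),("ring y",411,352,.082)):print(n,L(u,v,z))
print("lidx",L(178,400,.06),L(636,400,.06))
manip.servo_line([*manip.get_position()[:2],.20],rate=.25)
manip.hold(.1);print("lift",manip.get_contact_force(),manip.get_torque(),manip.get_width())
p,o=pinpose(-93,(.001,-.0445),.20);print(p,manip.solve_ik(p,o))
manip.move_to(p,o)
p[2]=.125;manip.servo_line(p,o,rate=.15);manip.hold(.1);print(manip.get_contact_force(),manip.get_torque(),manip.get_time())
s=manip.camera("scene");cv2.imwrite("pics/s1.png",cv2.resize(s["image"][170:290,210:370,::-1],(800,600),interpolation=cv2.INTER_CUBIC))
E
```

```text
end +5 [-0.1  1.3]
slot -22 [ -0.  -26.7]
slot -68 [  0.1 -72.3]
ring x [  1.2 -43.2]
ring y [  1.3 -47.1]
lidx [-83.5 -72.7] [ 83.5 -72.5]
lift [ 0.57514376  1.30284321 -0.35591695] [ 0.01550121  0.02773073 -0.05042067] 0.019148621514811816
[0.49820082 0.09160911 0.2       ] [ 1.58354239e-01  3.25511118e-01  1.93068205e+00 -4.44089210e-16
  8.85399482e-01  5.94204768e-01]
[ 0.89719912 -0.05080346 -1.69871174] [ 0.03906553  0.00764097 -0.03552479] 17.725
```

View pics/s1.png

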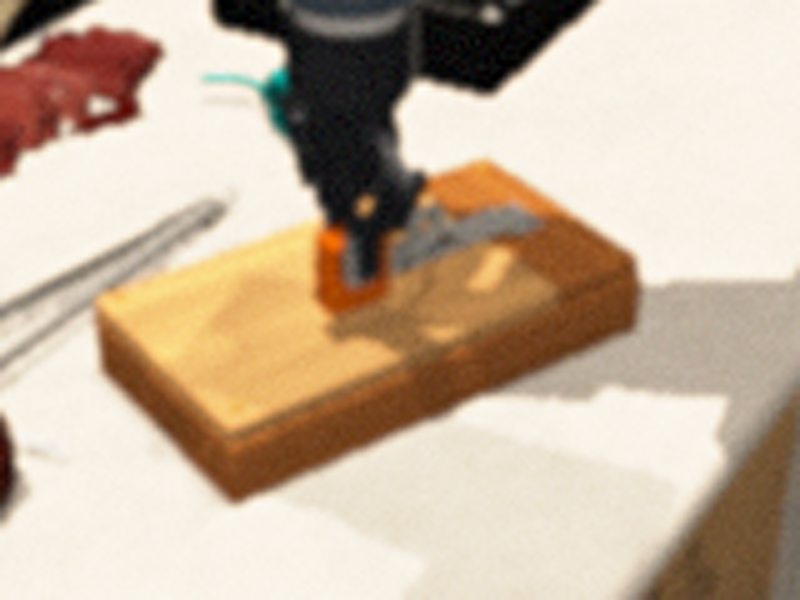

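The scene crop shows the pin upright in the gripper at (350,270), with the grip over the lid and the hasp flat. The two ring-y estimates are -44.6 and -47.1 mm, so I'll start at -45.8 mm and feel from there.

```bash
cat >> h.py <<'E'
def loc_force(F): return np.append(RC.T@F[:2],F[2])
E
python3 - <<'E'
from h import *
from rig import manip
EX=.0011
p,o=pinpose(-93,(EX,-.0458),.108);manip.servo_line(p,o,rate=.08);manip.hold(.2)
F0=manip.get_contact_force()
while p[2]>.100:
    p[2]-=.0007;manip.servo_line(p,o,rate=.03);F=manip.get_contact_force()-F0
    if F[2]>2.5:break
print("lid at",p[2],manip.get_position()[2],F)
z=p[2]+.0008
p,o=pinpose(-93,(EX,-.0458),z);manip.servo_line(p,o,rate=.05);manip.hold(.15);F0=manip.get_contact_force()
pickle.dump((z,F0),open("z.pkl","wb"))
for ey in(-.0458,-.0443,-.0473,-.0428,-.0488):
    for phi in(-90,-88,-86,-84,-82,-80,-78,-76,-74,-72):
        p,o=pinpose(phi,(EX,ey),z);manip.servo_line(p,o,rate=.04)
        F=loc_force(manip.get_contact_force()-F0)
        if abs(F[0])>3.5 or np.linalg.norm(F)>7:break
    print(ey,phi,F.round(1),manip.get_torque().round(2),manip.get_time())
    if phi==-72:break
    p,o=pinpose(-88,(EX,ey),z);manip.servo_line(p,o,rate=.06)
E
```

```text
lid at 0.10309999999999996 0.10379058531223517 [-1.77578902  0.90487242  9.44305752]
-0.0458 -72 [ 0.1  0.7 -0.4] [-0.01 -0.03 -0.04] 22.9917
```

```bash
python3 - <<'E'
from h import *
from rig import manip
z,F0=pickle.load(open("z.pkl","rb"));E=(.0011,-.0458)
for phi in list(range(-69,-5,3))+[-4.5]:
    p,o=pinpose(phi,E,z);manip.servo_line(p,o,rate=.05)
    F=loc_force(manip.get_contact_force()-F0);print(phi,F.round(1),manip.get_torque().round(2))
    if np.linalg.norm(F)>10:break
print(manip.get_time(),manip.get_width())
E
```

```text
-69 [-0.5  0.9 -2.2] [ 0.04 -0.03  0.02]
-66 [-1.1  0.6 -0.8] [ 0.06 -0.08  0.02]
-63 [-0.   1.  -0.6] [ 0.01 -0.    0.01]
-60 [-0.2  0.7 -0.7] [-0.03 -0.01  0.03]
-57 [ 0.4  0.7 -0.2] [ 0.02 -0.02 -0.01]
-54 [-0.9  1.1 -1.4] [-0.03  0.05 -0.  ]
-51 [-0.3  1.2 -0.9] [ 0.04 -0.03 -0.04]
-48 [ 0.2  1.1 -0.8] [-0.01  0.07  0.01]
-45 [-0.1  1.  -1.5] [-0.02 -0.01 -0.01]
-42 [-0.8  0.9 -1.6] [0.07 0.02 0.01]
-39 [-0.   1.3 -0.4] [ 0.05  0.02 -0.07]
-36 [ 0.1  1.1 -1.4] [-0.03 -0.08 -0.03]
-33 [-0.6  1.3 -2. ] [ 0.    0.02 -0.02]
-30 [-0.6  0.8 -1.9] [ 0.01 -0.02 -0.02]
-27 [-0.6  0.7 -0.4] [0.02 0.04 0.02]
-24 [-1.2  1.  -1.4] [-0.04 -0.04  0.05]
-21 [ 0.1  1.4 -0.6] [-0.01  0.02  0.02]
-18 [-0.7  0.4 -1.7] [ 0.    0.03 -0.02]
-15 [ 0.6  1.  -1.5] [-0.01  0.01 -0.01]
-12 [-0.2  0.8 -1.2] [ 0.03 -0.04 -0.07]
-9 [-0.8  0.1 -1.3] [0.   0.03 0.02]
-6 [-0.5  0.3 -1.3] [-0.   -0.07  0.  ]
-4.5 [ 0.2  1.2 -0.9] [ 0.03 -0.01 -0.03]
28.7417 0.019349571628813015
```

```bash
python3 - <<'E'
from h import *
from rig import manip
z,F0=pickle.load(open("z.pkl","rb"));E=(.0011,-.0458);b=.001
read=lambda:loc_force(np.mean([(manip.hold(.02),manip.get_contact_force())[1] for _ in range(3)],0)-F0)
for phi in(-3,-1.5,0):
    while True:
        p,o=pinpose(phi,E,z,b);manip.servo_line(p,o,rate=.03);F=read()
        if F[0]>-4:break
        b+=.0008
    print(phi,b,F.round(1))
while b>-.006:
    p,o=pinpose(0,E,z,b);manip.servo_line(p,o,rate=.02);F=read()
    print(round(b*1e3,2),F.round(1),end="; ")
    if F[0]<-13.5:break
    b-=.0003 if F[0]>-7 else .00015
for i in range(4):manip.hold(.2);print(read().round(1))
pickle.dump(b,open("b.pkl","wb"));print(manip.get_time(),manip.get_torque(),manip.get_position(),p)
E
```

```text
-3 0.001 [ 0.1  0.6 -0.9]
-1.5 0.001 [ 0.1 -0.2 -1.4]
0 0.001 [-0.1  0.8 -1.2]
1.0 [-0.9  0.9 -1.1]; 0.7 [-1.8  1.2  0.1]; 0.4 [-4.8  1.4  2.2]; 0.1 [-5.8  2.6  3.9]; -0.2 [-6.5  2.3  4.8]; -0.5 [-8.6  2.9  6.1]; -0.65 [-9.   3.4  7.4]; -0.8 [-8.7  3.4  6.8]; -0.95 [-9.5  3.5  8.1]; -1.1 [-10.8   4.1   8.6]; -1.25 [-10.7   4.    8.8]; -1.4 [-11.3   4.    9.2]; -1.55 [-11.9   4.2  10.2]; -1.7 [-13.    4.5  11. ]; -1.85 [-12.5   4.7  11.4]; -2.0 [-13.2   4.7  12.2]; -2.15 [-13.7   4.9  12.2]; [-14.4   4.7  11.8]
[-14.2   4.3  11.9]
[-14.1   5.2  12.3]
[-14.3   5.   12.8]
35.7417 [1.51439526 1.71584232 0.07051259] [0.46784152 0.00867983 0.10387351] [0.47044974 0.00780423 0.1039    ]
```

```bash
python3 - <<'E'
from h import *
from rig import manip
z,F0=pickle.load(open("z.pkl","rb"));b=pickle.load(open("b.pkl","rb"));E=(.0011,-.0458)
read=lambda:loc_force(np.mean([(manip.hold(.02),manip.get_contact_force())[1] for _ in range(3)],0)-F0)
def go(b,z,r=.02):
    p,o=pinpose(0,E,z,b);manip.servo_line(p,o,rate=r);return read()
z+=.0006
for i in range(6):
    F=go(b,z);print(round(b,5),F.round(1))
    if F[0]<-15:break
    b-=.00025
for i in range(4):manip.hold(.2);print(read().round(1),end=" ")
print("relax")
while b<.0012:
    b+=.0004;F=go(b,z)
    if F[0]>-2.5:break
print(b,F.round(1))
while F[2]<1 and z>.1025:
    z-=.0003;F=go(b,z)
print(z,F.round(1),manip.get_position())
manip.command_gripper(.034);manip.hold(.3);print(read().round(1),manip.get_time())
p=manip.get_position();manip.servo_line([p[0],p[1],.16],rate=.08)
manip.servo_line([p[0],p[1],.26],rate=.2)
q=RC@[0,.06]+Cc;manip.move_to([q[0],q[1],.27],down(cyaw));manip.hold(.2)
c=wrist();pickle.dump(c,open("w_fin.pkl","wb"))
cv2.imwrite("pics/w_fin.png",cv2.resize(c["image"][100:,120:440,::-1],(800,800))[:600])
s=manip.camera("scene");cv2.imwrite("pics/s2.png",cv2.resize(s["image"][170:290,210:370,::-1],(800,600),interpolation=cv2.INTER_CUBIC))
print(manip.get_time())
E
```

```text
-0.00215 [-11.9   4.7   4.4]
-0.0024 [-12.5   4.8   5.4]
-0.00265 [-13.6   6.    6.8]
-0.0029 [-14.    6.5   7.3]
-0.00315 [-15.    6.    7.8]
[-14.5   5.2   7.7] [-15.    5.5   8. ] [-15.2   5.7   8.3] [-14.7   6.4   8.5] relax
0.0012500000000000002 [-3.2 -0.8 -1.7]
0.10359999999999997 [-2.8  1.5  4. ] [0.46760471 0.00912387 0.10381198]
[-0.6  0.9  0.1] 43.0833
46.4083
```

View pics/w_fin.png

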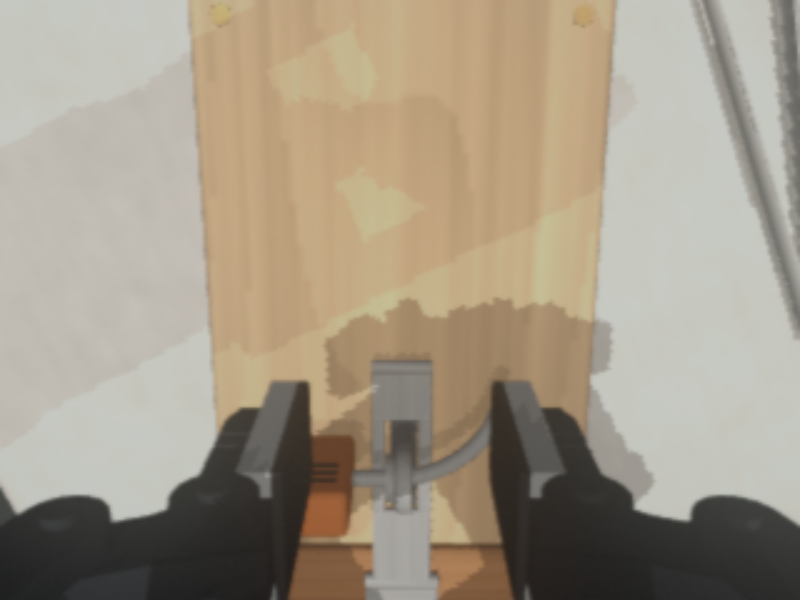

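View pics/s2.png

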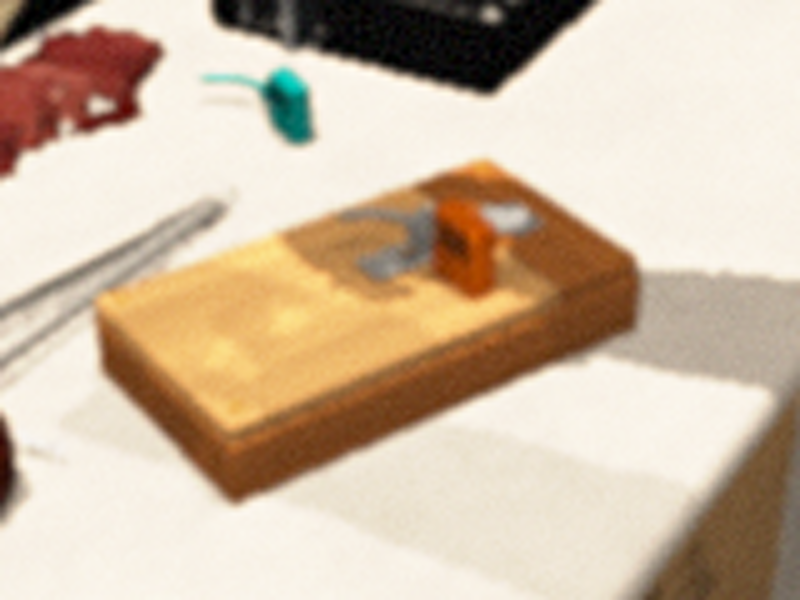

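The final views show the rod through the ring, the grip standing at (330,490) and the hasp flat. I'll take one closer crop to check the collar seat.

```bash
python3 - <<'E'
from h import *
from rig import manip
q=RC@[0,-.035]+Cc;manip.move_to([*q,.225],down(cyaw));manip.hold(.2)
c=wrist();pickle.dump(c,open("w_fin2.pkl","wb"));u,v=proj(c,np.append(Cc+RC@[-.015,-.0458],.082)).astype(int);print(u,v)
cv2.imwrite("pics/w_fin2.png",cv2.resize(c["image"][max(v-60,0):v+60,u-80:u+80,::-1],(800,600),interpolation=cv2.INTER_CUBIC))
print(manip.get_time())
E
```

```text
261 218
47.1583
```

View pics/w_fin2.png

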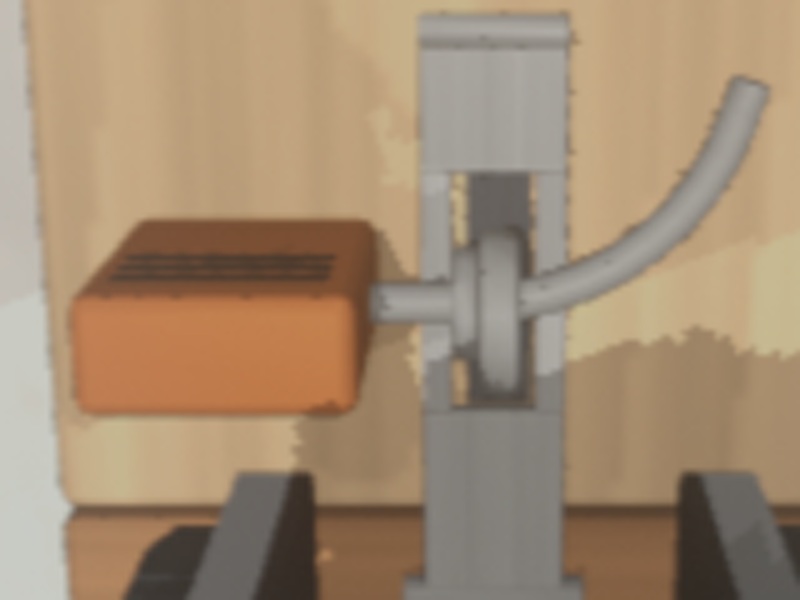

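The collar at (465,300) sits flush against the ring at (498,310) with no visible gap. The grip is square and upright, and the hasp is flat.

```bash
python3 - <<'E'
from rig import manip
p=manip.get_position();manip.servo_line([p[0],p[1],.30],rate=.2);manip.hold(.3);print(manip.get_contact_force(),manip.get_time());manip.sign_off()
E
```

```text
[-0.61338996 -0.37428619  0.11717255] 47.9833
the job is handed in; nothing more can be done
```

The knife case is locked and the job is handed in, at 48 s of the 72 s allowed.

- **Hasp:** I folded it flat with the closed fingers, ending with a press of about 9 N.
- **Pin:** I gripped the orange pin, stood it on the lid and fed its rod through the eye along its own curve. It went in on the first try with no feeling about needed. I met the lid at about 9 N while lowering the pin.
- **Pressing home:** I pushed the collar on with about 15 N for roughly a second. The highest total force I read was about 20 N, well under 35 N. I then let go and backed away.

**Last checks:**
- The close-up shows the collar flush on the ring, the rod through the eye, the grip upright and the hasp flat.
- The robot read no contact force at the end.
- The turquoise look-alike stood where it was. I took no final picture of the cups, jar and shaker, but the arm went nowhere near the cups and jar, and no unexpected contact force showed up in my readings.

**Disagreements:**
- My two camera estimates of the ring's sideways position differed by 2.5 mm, and my measured case frame was about 4 mm off along its length. I used the middle value and felt the rest.
- While I pressed the collar on, the tool also read up to about 12 N upward, as the pin tipped slightly and leaned on the lid. Raising it 0.6 mm brought that down to about 8 N.

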